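Rock the onions out of the crock, pack the casserole, put its lid on

TASK

Rock the heavy eared crock over on its base edge, without lifting it off the chopping block, so that all the onions roll out; do not pick onions out of it by hand, and ease it down and back upright on the block without letting it slam. Then pack every onion into the round blue casserole so that none stands above the rim, and set the lid on so that it sits seated and level. Leave the jar, the spoon rest and the pepper mill where they are.

Things in the scene. Friction and masses are not known exactly. Their poses are not given: they have to be found in the camera images.
- block: thick dark end-grain chopping block lying fixed on the counter, 280 (its x) x 280 (its y) x 45 mm high; origin under its centre. It carries the crock. Its y axis points from the tray towards the ear side of the crock
- crock: oblong cream stoneware crock, brown band, open top, 232 (x) x 196 (y) x 155 mm high, about 2.6 kg (2.2 to 3.0), standing loose on the block; origin at the centre of its underside, z up its axis. Walls 12 mm at the rim; inner floor 20 mm up, 184 x 120 mm; the y walls thicken to 38 mm at the foot, so the inside flares 11 degrees. Ear on its +y side; it is poured over its -y side, towards the tray
- crock_ear (a point): centre of the crock's brown ear, a solid lug 40 mm wide along the crock's x (pinch its two flat ends), standing 34 mm out from the wall along y and 26 mm high; at (0, 115, 138) mm in the crock's frame. Pinched by its ends, it can turn between the fingers while the crock rocks, which takes up to about 17 N
- crock_foot (a point): middle of the crock's -y base edge, over which it rocks, (0, -98, 0) mm in its frame, 45 mm above the counter. It stands 67 to 83 mm inside the block's -y edge: rocked over by 90 degrees the crock lies on the block, its mouth about 80 mm beyond the block's edge, above the tray. Onions roll out at about 85 to 95 degrees
- tray: aluminium baking tray fixed on the counter beside the block's -y side (8 mm gap), 250 x 250 mm with a 15 mm high, 5 mm thick rim and a 3 mm floor; origin under its centre, axes along its sides (parallel to the block's)
- dish: round blue casserole, loose, 1.3 kg, 186 mm outside diameter, wall 7 mm thick, 80 mm high, inner floor 8 mm above its origin, which is the centre of its underside; inside free diameter 168 mm: five onions just fit in one layer, side by side round the wall
- lid_knob (a point): centre of the upright wooden knob on the casserole's lid; knob 30 mm in diameter, 40 mm tall, its centre 20 mm above the lid's top face, 28 mm above the face that rests on the rim, 34 mm above the underside of the boss. So 34 mm above the counter at the start, and 108 mm above the dish's origin when seated
- lid: the casserole's lid, 450 g: a blue disc 182 mm in diameter, 8 mm thick, with a round boss below it, 158 mm in diameter and 6 mm deep, that drops inside the casserole's rim; it lies flat on the counter, knob up. Origin at the centre of the boss's underside, z up through the knob
- onion1_center (a point): light brown onion, a ball 60 mm in diameter (small dry tips, under 7 mm, at root and neck are looks only), 110 g, it rolls a little and soon stops; the point is its centre. Starts inside the crock; may be absent
- onion2_center (a point): mid brown onion, a ball 60 mm in diameter (small dry tips, under 7 mm, at root and neck are looks only), 110 g, it rolls a little and soon stops; the point is its centre. Starts inside the crock; may be absent
- onion3_center (a point): pale brown onion, a ball 60 mm in diameter (small dry tips, under 7 mm, at root and neck are looks only), 110 g, it rolls a little and soon stops; the point is its centre. Starts inside the crock; may be absent
- onion4_center (a point): dark brown onion, a ball 60 mm in diameter (small dry tips, under 7 mm, at root and neck are looks only), 110 g, it rolls a little and soon stops; the point is its centre. Starts inside the crock; may be absent
- onion5_center (a point): reddish brown onion, a ball 60 mm in diameter (small dry tips, under 7 mm, at root and neck are looks only), 110 g, it rolls a little and soon stops; the point is its centre. Starts inside the crock; may be absent
- jar: green glass jar with wooden cap, 90 mm in diameter, 140 mm tall; origin under its centre. Leave alone
- spoonrest: white ceramic spoon rest, a shallow bowl 112 mm across, 18 mm high with a flat handle to 120 mm from its centre; origin under the bowl's centre. Leave alone
- mill: dark wooden pepper mill, 60 mm in diameter, 187 mm tall; origin under its centre. Leave alone
Mind the look-alikes: they are no part of the job. Leave any pink look-alike of the part that bears onion3_center alone. What is shaped like the dish but pink is not meant.

How it is judged:
By the outcome, as a careful person would: the job done as asked, in the order asked, and still so for the second after the job is handed in, with the robot touching nothing.
Of onion1, onion2, onion3, onion4, onion5 only 3 to 5 are there at a start; the rules pass over those that are not, and their reading is None.
At some moment in a run one of onion1, onion2, onion3, onion4, onion5, lid may be knocked a few centimetres aside while the robot is not near it.
It also fails if it takes over 210 s, if anything falls off the work surface, if the arm or the gripper's body presses on something with over 40 N, if the wrist force passes 120 N, or if a joint passes its speed limit or range.

ROBOT

A 7-joint arm with a two-finger parallel gripper is mounted at the origin on the work surface. World frame = base frame: x ahead of the robot, y to its left, z up, the work surface at z = 0. Lengths are in m, angles in rad, forces in N, time in s.
With the tool pointing down it reaches from about 0.4 to 0.9 m from the base axis. Payload 5.5 kg.
Tool frame: the origin (TCP) lies midway between the tips of the shut fingers; the grasp point (between the pads) lies 19 mm behind it (manip.grip_depth is the distance from the TCP to the grasp point, in m); z points along the fingers, x is the direction in which the jaws open and shut, and the axes are right-handed (so a half turn about z gives the same grasp; the last joint's range is limited). The gripper opens to 92 mm and grips with 3 to 60 N. Pads are 19 mm wide; open, the fingers measure 130 mm over their backs; the gripper's body (75 mm by 190 mm) begins 47 mm behind the grasp point.
Start: joints at [-1.027, 0.501, -0.427, 1.55, 0.221, 1.138, -0.21], TCP at [0.18, 0.625, 0.227] pointing down, gripper open.
Joint ranges: [-2.88, 2.88], [-0.31, 2.03], [-1.54, 1.56], [0.2, 2.42], [-1.41, 4.55], [0.19, 2.02], [-2.57, 2.57]. Speed limits (rad/s): [2.57, 2.57, 3.14, 3.14, 3.14, 3.14, 3.14].

INTERFACE

Orientations are given as a unit quaternion [x, y, z, w].
In Python, from bench import manip, effector, viewer gives the robot as it stands. Calls block until the motion is done:
- manip.move_pose(position, orientation): joint-space move of the TCP to a pose.
- manip.servo_line(position, ori=None, vel=0.15): straight line of the TCP; ori=None keeps the orientation; vel is the mean speed in m/s.
- manip.movej(angles): joint-space move.
- effector.open_jaws() and effector.close(f_grip=None): open the fingers fully, or close them until they stop; f_grip is the grip in N (None keeps the last).
- manip.sleep(seconds).
- manip.solve_ik(position, orientation): joint angles nearest the present ones, or None.
- viewer.get_image(name): name is "side" or "top" or "wrist"; returns the picture (400x640x3 uint8, red, green, blue); there is no depth.
- viewer.get_calibration(name): a dict with "vfov" (degrees; the focal length in pixels is half the picture's height over the tangent of half this angle, whatever the lens; pixels are square), "cx", "cy" (the principal point, pixels), "dist_coeffs" ([k1, k2, p1, p2, k3] as OpenCV has them; the pictures are not rectified), "eye" and "attitude" of the camera in the world. Camera axes: x right, y down, z forward; pixel columns grow to the right and rows downward; lengths in m; the calibration is good to about 2 mm. A picture is of the moment at which its call begins: read the wrist's pose just before it. get_calibration takes no time and is no camera call; for the wrist camera it gives the pose at the moment of the call.
A pose or a line that the arm cannot do raises manip.PlanningError and nothing moves.
- manip.hand_in(): hands the job in, once; it reports no verdict.
Readings, each from a call of its own:
- manip.current_clock(): time.
- manip.current_q(): joint angles.
- manip.current_joint_velocities(): joint speeds.
- manip.current_tau(): joint torques, N m.
- manip.current_tool_pos(): TCP position.
- manip.current_tcp_rot(): TCP orientation.
- manip.current_force(): force on the tool from outside, world axes, zero at the start.
- manip.current_wrist_torque(): the same for the moment, N m.
- manip.current_finger_gap(): finger opening in m.
Only numpy, scipy, OpenCV 4.12 (cv2) and the standard library are available. Lean on these libraries where they do the work, as an engineer would, in place of code of your own. Each camera call takes 0.05 s, during which the arm holds its last target.

## Working session

There is one attempt and no reset: what is moved stays moved. The work goes in short steps, each a Python script; the robot and the scene stay as the last script left them, time stands still between calls to the robot, and variables do not carry over. Pictures are saved under pics/ and viewed, and the job is handed in when it is done.

```bash
ls; mkdir -p pics; python3 - <<'E'
from bench import manip, effector, viewer
import cv2
for n in ("side","top","wrist"):
    im=viewer.get_image(n); cv2.imwrite(f"pics/a_{n}.png",im[:,:,::-1]); print(n,viewer.get_calibration(n))
print(manip.current_clock(), manip.current_tool_pos(), manip.current_tcp_rot(), manip.grip_depth)
E
```

```text
pics
side {'vfov': 47.71074937295096, 'cx': 319.47669408086074, 'cy': 194.991899268356, 'dist_coeffs': array([-0.09125976,  0.        ,  0.        ,  0.        ,  0.        ]), 'eye': array([ 0.15653893, -1.2645994 ,  1.36651524]), 'attitude': array([ 0.91222878, -0.16359184,  0.05686894, -0.37127118])}
top {'vfov': 42.43980477705321, 'cx': 320.9828979531389, 'cy': 208.15836148540123, 'dist_coeffs': array([0.02334591, 0.        , 0.        , 0.        , 0.        ]), 'eye': array([ 0.4435625 , -0.11167142,  1.73629335]), 'attitude': array([ 0.71222046, -0.70104151,  0.02554298, -0.02510724])}
wrist {'vfov': 62.525260411576895, 'cx': 319.0378625246125, 'cy': 202.7737209704088, 'dist_coeffs': array([0.01755624, 0.        , 0.        , 0.        , 0.        ]), 'eye': array([0.11623264, 0.64347184, 0.38285385]), 'attitude': array([0.79279438, 0.59657412, 0.07462814, 0.10003514])}
0.15 [0.17998565 0.62401542 0.22590371] [ 7.99081180e-01  6.01222666e-01 -6.25387150e-04  4.27066694e-04] 0.0188
```

View pics/a_top.png

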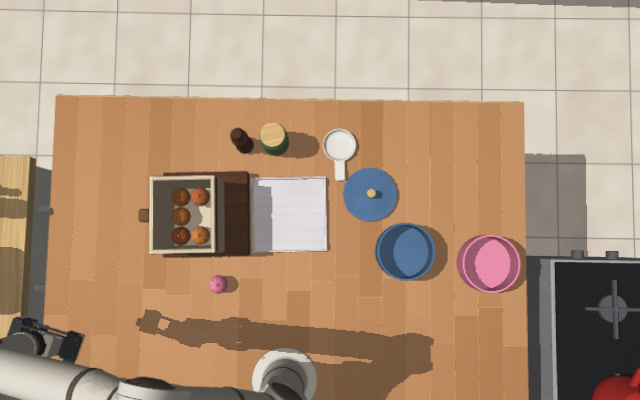

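View pics/a_side.png

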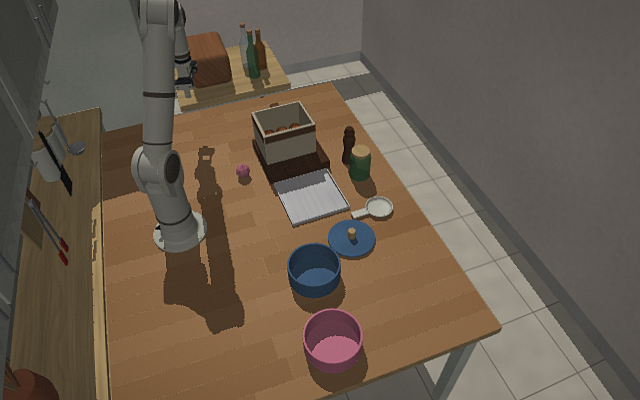

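View pics/a_wrist.png

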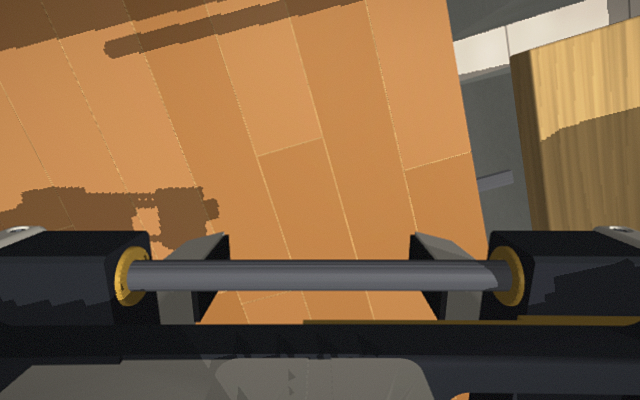

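Top view: crock at (182,215) with its ear on the left (144,215), tray at (289,214), blue dish at (405,250), lid at (371,194). Five onions are in the crock. Look-alikes, both left alone:
- The pink dish at (490,263). The blue one at (405,250) is the one meant.
- The pink onion at (218,284), outside the crock.

Next I'll measure poses and confirm these in enlarged crops.

```bash
cat > h.py <<'E'
import numpy as np, cv2
from scipy.spatial.transform import Rotation as R
from bench import manip, effector, viewer
def snap(n,name=None):
    cal=viewer.get_calibration(n); im=viewer.get_image(n)[:,:,::-1].copy()
    if name: cv2.imwrite(f"pics/{name}.png",im)
    return im,cal
def rays(cal,px):
    f=200/np.tan(np.radians(cal['vfov'])/2); K=np.array([[f,0,cal['cx']],[0,f,cal['cy']],[0,0,1.]])
    u=cv2.undistortPoints(np.asarray(px,float).reshape(-1,1,2),K,cal['dist_coeffs']).reshape(-1,2)
    d=np.c_[u,np.ones(len(u))]
    return R.from_quat(cal['attitude']).apply(d)
def toplane(cal,px,z):
    d=rays(cal,px); e=cal['eye']
    return e+d*((z-e[2])/d[:,2])[:,None]
def proj(cal,P):
    f=200/np.tan(np.radians(cal['vfov'])/2); K=np.array([[f,0,cal['cx']],[0,f,cal['cy']],[0,0,1.]])
    p=R.from_quat(cal['attitude']).inv().apply(np.asarray(P,float).reshape(-1,3)-cal['eye'])
    return cv2.projectPoints(p,np.zeros(3),np.zeros(3),K,cal['dist_coeffs'])[0].reshape(-1,2)
def down(yaw,pitch=0.):
    # jaws x axis at world yaw; tool down; pitch leans body about the jaw axis
    return (R.from_euler('z',yaw)*R.from_euler('x',np.pi)*R.from_euler('x',pitch)).as_quat()
def circ(P):
    A=np.c_[2*P[:,:2],np.ones(len(P))]; s=np.linalg.lstsq(A,(P[:,:2]**2).sum(1),rcond=None)[0]
    return s[:2],np.sqrt(s[2]+s[0]**2+s[1]**2)
E
python3 - <<'E'
from h import *
im=cv2.imread('pics/a_top.png')
c1=cv2.resize(im[160:300,130:270],(560,560),interpolation=cv2.INTER_NEAREST)
c2=cv2.resize(im[150:290,330:530],(800,560),interpolation=cv2.INTER_NEAREST)
cv2.imwrite('pics/c1.png',c1);cv2.imwrite('pics/c2.png',c2)
hsv=cv2.cvtColor(im,cv2.COLOR_BGR2HSV)
for p in [(153,200),(144,215),(405,227),(371,210),(371,194),(490,263),(289,230),(218,284),(235,215),(180,197)]: print(p,hsv[p[1],p[0]])
E
```

```text
(153, 200) [ 18  58 102]
(144, 215) [ 11 121 124]
(405, 227) [106 107  95]
(371, 210) [106 113 153]
(371, 194) [ 18 105 216]
(490, 263) [169 100 232]
(289, 230) [173   5 224]
(218, 284) [171 108 147]
(235, 215) [  9 107  57]
(180, 197) [ 12 181 111]
```

View pics/c1.png

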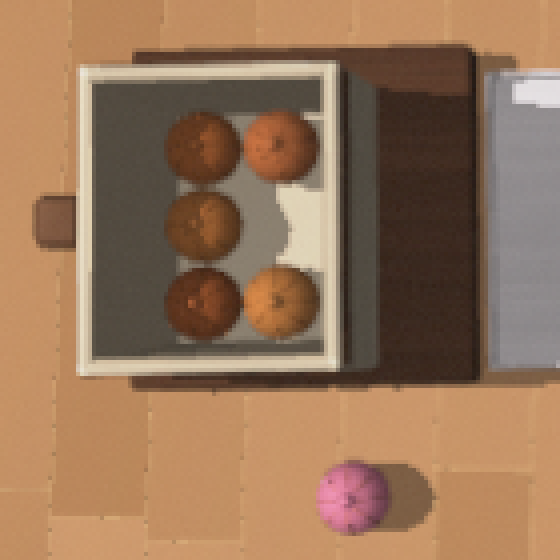

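View pics/c2.png

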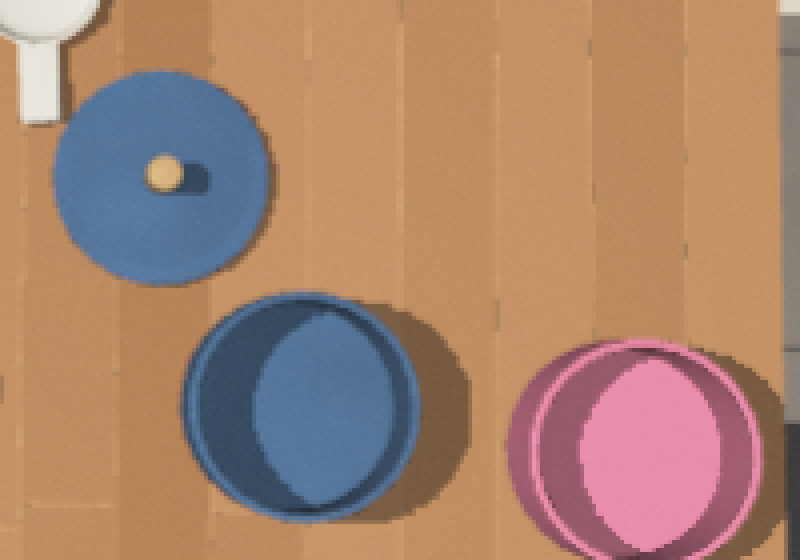

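Crops confirm: blue casserole at (405,250), blue lid at (371,194), pink dish and pink onion are look-alikes. Five onions are in the crock.

```bash
python3 - <<'E'
from h import *
im=cv2.imread('pics/a_top.png'); cal=viewer.get_calibration('top')
hsv=cv2.cvtColor(im,cv2.COLOR_BGR2HSV)
# crock rim manual corners (crop/4)
C=np.array([[79,65],[340,63],[341,372],[78,376]])/4+[130-.5+.125*0,160-.5]
P=toplane(cal,C,0.2)[:,:2]; print('crock rim',P.round(4),P.mean(0), np.linalg.norm(np.diff(np.r_[P,P[:1]],axis=0),axis=1))
E=toplane(cal,np.array([[35,196],[35,248],[76,196],[76,250]])/4+[129.5,159.5],0.045+.151);print('ear',E.round(4))
B=toplane(cal,np.array([[476,47],[482,379]])/4+[129.5,159.5],0.045);print('block -y corners',B.round(4))
# tray
g=(hsv[...,1]<40)&(hsv[...,2]>130); g[:, :245]=0; g[:,335:]=0; g[:165]=0; g[260:]=0
n,l,s,c=cv2.connectedComponentsWithStats(g.astype(np.uint8)); k=1+np.argmax(s[1:,4]); pts=np.argwhere(l==k)[:,::-1].astype(np.float32)
r=cv2.minAreaRect(pts); bx=cv2.boxPoints(r); T=toplane(cal,bx,0.010); print('tray',r,T[:,:2].round(4),T.mean(0).round(4))
blue=((abs(hsv[...,0].astype(int)-106)<8)&(hsv[...,1]>80)).astype(np.uint8); blue[:, :335]=0; blue[:150]=0; blue[300:]=0
blue=cv2.morphologyEx(blue,cv2.MORPH_OPEN,np.ones((3,3)))
cs=cv2.findContours(blue,cv2.RETR_EXTERNAL,cv2.CHAIN_APPROX_NONE)[0]
for c in cs:
    if len(c)<60: continue
    for z in (0.08,0.0140): 
        Q=toplane(cal,c.reshape(-1,2),z); print(z,circ(Q))
print('knob',toplane(cal,[[371,194]],.054), toplane(cal,[[330+165/4-.5,150+172/4-.5]],.054))
print('jar',toplane(cal,[[275,139],],.14),'mill',toplane(cal,[[236,132]],.187),'spoon',toplane(cal,[[340,145]],.018))
# onions
for x,y in [(203,147),(282,147),(203,225),(203,302),(282,301)]:
    print(toplane(cal,[[129.5+x/4,159.5+y/4]],.095).round(3))
E
```

```text
crock rim [[0.643  0.404 ]
 [0.6477 0.2092]
 [0.4169 0.2014]
 [0.4111 0.3955]] [0.52967281 0.3025218 ] [0.19482332 0.2309442  0.19418585 0.23199883]
ear [[0.5444 0.4341 0.196 ]
 [0.5056 0.4325 0.196 ]
 [0.5449 0.4037 0.196 ]
 [0.5046 0.4021 0.196 ]]
block -y corners [[0.6835 0.1298 0.045 ]
 [0.4103 0.1178 0.045 ]]
tray ((289.0, 213.99996948242188), (73.99998474121094, 73.99998474121094), -0.0) [[ 0.4205  0.1162]
 [ 0.6691  0.1225]
 [ 0.6731 -0.127 ]
 [ 0.4243 -0.1308]] [ 0.5468 -0.0048  0.01  ]
0.08 (array([ 0.42864607, -0.38310919]), np.float64(0.09063094952631107))
0.014 (array([ 0.42805168, -0.39392544]), np.float64(0.09424241283937601))
0.08 (array([ 0.61084242, -0.26855327]), np.float64(0.08375977803836822))
0.014 (array([ 0.61750819, -0.2748047 ]), np.float64(0.08709743881625083))
knob [[ 0.61346404 -0.27507719  0.054     ]] [[ 0.61839491 -0.27421299  0.054     ]]
jar [[0.77318149 0.03581417 0.14      ]] mill [[0.7830251  0.15054887 0.187     ]] spoon [[ 0.78145552 -0.17252318  0.018     ]]
[[0.592 0.338 0.095]]
[[0.593 0.275 0.095]]
[[0.53  0.336 0.095]]
[[0.469 0.334 0.095]]
[[0.471 0.271 0.095]]
```

```bash
cat >> h.py <<'E'
YAW=0.031; CC=np.array([0.5297,0.3025]); ux=np.array([np.cos(YAW),np.sin(YAW)]); uy=np.array([-np.sin(YAW),np.cos(YAW)])
def crockpt(y,z,th,pivy=-0.098):
    a=y-pivy; c,s=np.cos(th),np.sin(th)
    yy=pivy+a*c-z*s; zz=a*s+z*c
    return np.r_[CC+uy*yy,0.045+zz]
def toolpose(th,off=0.006,lean=30,yaw=YAW,ylift=0.0,zoff=0.0,y0=.115,z0=.138):
    p=np.radians(lean)*np.clip(th/(np.pi/2),0,1); q=down(yaw,p); zt=R.from_quat(q).apply([0,0,1])
    return crockpt(y0,z0,th)+zt*(manip.grip_depth-off)+[0,0,zoff], q
E
python3 - <<'E'
from h import *
for yaw in (YAW,YAW+np.pi,YAW-np.pi):
    try:
        P,q=toolpose(0,yaw=yaw); print(yaw, manip.solve_ik(P+[0,0,.12],q))
        print([None if (j:=manip.solve_ik(*toolpose(np.radians(t),yaw=yaw))) is None else j.round(2) if hasattr(j,'round') else np.round(j,2) for t in (0,30,60,90)])
    except Exception as e: print(e)
E
```

```text
0.031 [-0.63087646  0.46144421 -0.11517396  1.42505098  0.05379942  1.2581662
 -0.71965587]
[array([-0.64,  0.56, -0.1 ,  1.55,  0.06,  1.03, -0.72]), array([-0.36,  0.34, -0.17,  1.68, -0.11,  1.04, -0.44]), array([-0.23,  0.24,  0.05,  1.8 , -0.41,  1.09,  0.04]), array([-0.  ,  0.33,  0.19,  1.84, -0.63,  1.18,  0.51])]
3.1725926535897933 [-0.23987607  0.55122796 -0.71445585  1.40930933  0.36264093  1.3144623
  2.2004927 ]
[array([-0.24,  0.66, -0.71,  1.53,  0.46,  1.12,  2.13]), array([-0.2 ,  0.53, -0.67,  1.51,  0.45,  1.36,  2.22]), array([-0.11,  0.44, -0.62,  1.6 ,  0.52,  1.44,  2.32]), array([-0.03,  0.44, -0.57,  1.75,  0.68,  1.39,  2.33])]
-3.110592653589793 [-0.23987607  0.55122796 -0.71445585  1.40930933  0.36264093  1.3144623
  2.2004927 ]
[array([-0.24,  0.66, -0.71,  1.53,  0.46,  1.12,  2.13]), array([-0.2 ,  0.53, -0.67,  1.51,  0.45,  1.36,  2.22]), array([-0.11,  0.44, -0.62,  1.6 ,  0.52,  1.44,  2.32]), array([-0.03,  0.44, -0.57,  1.75,  0.68,  1.39,  2.33])]
```

```bash
python3 - <<'E'
from h import *
P,q=toolpose(0); manip.move_pose(P+[0,0,.12],q)
print(manip.current_clock(), manip.current_tool_pos()-P, manip.current_force())
im,cal=snap('wrist','w1'); 
print(proj(cal,[crockpt(.115,.151,0),crockpt(.132,.151,0), crockpt(.098,.155,0)]))
print(proj(cal,[crockpt(.132,.151,0)+np.r_[s*.02*ux,0] for s in(-1,1)]+[crockpt(.098,.155,0)+np.r_[s*.116*ux,0] for s in(-1,1)]))
E
```

```text
1.6583 [-0.00208762  0.00208627  0.11963821] [-0.9118915   0.36507642  0.49975639]
[[321.88862309 209.36035076]
 [322.02668363 188.26513964]
 [321.78623203 231.4397406 ]]
[[296.28461217 188.14879687]
 [347.77388704 188.37839209]
 [174.62950323 230.86179188]
 [469.10844225 232.21796869]]
```

View pics/w1.png

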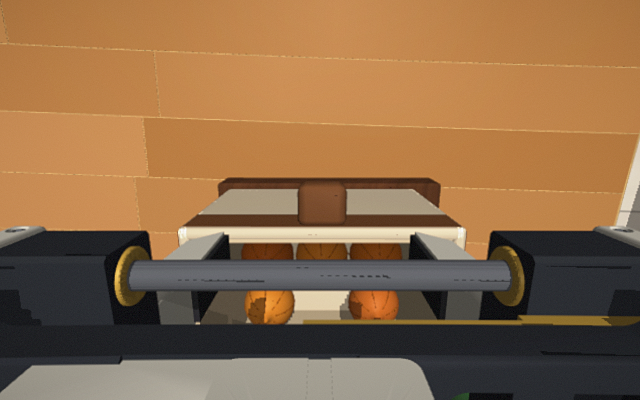

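```bash
python3 - <<'E'
from h import *
cal=viewer.get_calibration('wrist')
print(cal['eye'],proj(cal,[crockpt(.132,.125,0),crockpt(.132,.151,0),crockpt(.098,.155,0)]))
P,q=toolpose(0)
manip.servo_line(P+[0.001,-0.001,0],q,vel=.12)
print(manip.current_tool_pos()-P, manip.current_force())
effector.close(40); print(manip.current_finger_gap(), manip.current_force(), manip.current_tool_pos()-P,manip.current_clock())
snap('side','s1'); snap('wrist','w2')
E
```

```text
[0.52185835 0.48667861 0.44679277] [[321.85312496 182.10699466]
 [322.06958391 188.3381769 ]
 [321.82101921 231.51139995]]
[ 0.00152675 -0.00047542  0.00102973] [0.20004606 0.32038275 0.27964964]
0.04015861822351033 [-3.08963653 -1.24151827  2.99248141] [ 1.74278954e-04 -1.04131043e-03 -8.83921664e-05] 3.725
```

View pics/w2.png

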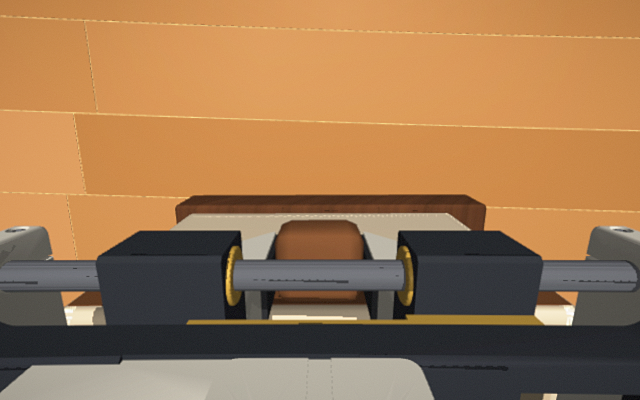

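The ear is gripped: 40 mm gap, pads on both ends. I'll rock it in small steps and watch the forces.

```bash
python3 - <<'E'
from h import *
for t in range(3,22,3):
    P,q=toolpose(np.radians(t)); manip.servo_line(P,q,vel=.08)
    print(t,manip.current_force().round(1),(manip.current_tool_pos()-P).round(4),round(manip.current_finger_gap(),4),manip.current_clock())
snap('side','s2'); snap('top','t2')
E
```

```text
3 [  1.1   4.7 -13.7] [-0.0006 -0.0002 -0.0017] 0.0397 4.1333
6 [ -0.2   2.6 -15.1] [-0.0004 -0.0009 -0.0011] 0.0394 4.45
9 [  0.5  -0.6 -16. ] [-0.     -0.0015 -0.0005] 0.0403 4.7667
12 [  0.4  -0.2 -18.8] [ 0.0002 -0.0016 -0.0002] 0.0395 5.0833
15 [  2.   -2.3 -19.1] [ 0.0002 -0.0013 -0.0001] 0.0398 5.4
18 [ -0.   -2.2 -19.4] [ 0.0001 -0.0007 -0.    ] 0.04 5.7167
21 [  1.1  -2.  -20.3] [ 0.0001 -0.0003  0.0001] 0.0397 6.0333
```

View pics/s2.png

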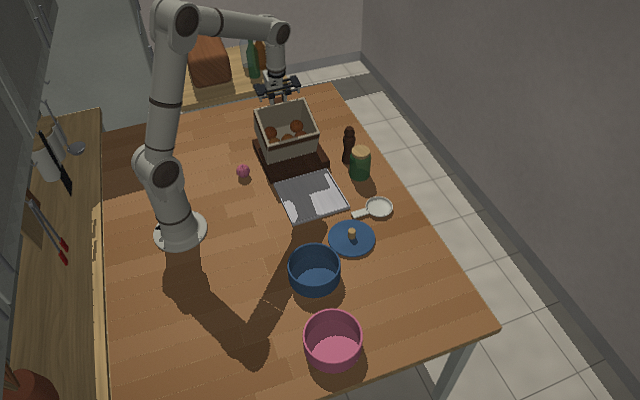

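```bash
python3 - <<'E'
from h import *
for t in range(24,76,3):
    P,q=toolpose(np.radians(t)); manip.servo_line(P,q,vel=.06)
    f=manip.current_force(); print(t,f.round(1),(manip.current_tool_pos()-P).round(4),round(manip.current_finger_gap(),4),manip.current_clock())
    if f[2]<-27 or np.abs(f).max()>35: print('stop');break
snap('side','s3'); snap('top','t3')
E
```

```text
24 [ -0.1  -0.6 -19.6] [ 0.0001 -0.0005  0.0004] 0.0398 6.5
27 [  0.8  -0.5 -20.3] [ 0.0002 -0.0003  0.0004] 0.04 6.8667
30 [ -0.6   0.1 -18.6] [ 0.0001 -0.0001  0.0004] 0.0399 7.2333
33 [ -1.2   1.6 -18.8] [0.0001 0.0001 0.0004] 0.0395 7.6
36 [ -1.5   1.3 -17.7] [0.     0.0001 0.0003] 0.0399 7.9667
39 [ -0.4   2.2 -15.9] [0.0001 0.0001 0.0003] 0.0396 8.3333
42 [ -0.5   3.9 -14.4] [0.0002 0.0001 0.0003] 0.0397 8.7
45 [ -0.3   2.8 -14. ] [0.0002 0.     0.0003] 0.0397 9.0667
48 [  0.2   2.4 -13. ] [0.0002 0.     0.0003] 0.04 9.4333
51 [ -0.3   3.  -13. ] [0.0003 0.     0.0003] 0.0397 9.8
54 [ -0.1   2.4 -11.9] [0.0003 0.     0.0002] 0.0396 10.1667
57 [  0.8   2.9 -11.4] [0.0003 0.     0.0002] 0.0396 10.5333
60 [  0.9   1.6 -11. ] [0.0003 0.     0.0002] 0.0396 10.9
63 [  2.1   2.  -12.5] [ 0.0003 -0.      0.0001] 0.0395 11.2667
66 [  3.4   1.1 -11.7] [0.0003 0.0001 0.0001] 0.0401 11.6333
69 [  3.3   3.3 -11.9] [0.0003 0.0001 0.0001] 0.0396 12.0
72 [  3.3   1.7 -12.2] [0.0002 0.0002 0.0001] 0.0394 12.3667
75 [  3.2   2.3 -12.3] [0.0002 0.0003 0.0001] 0.0397 12.7333
```

View pics/s3.png

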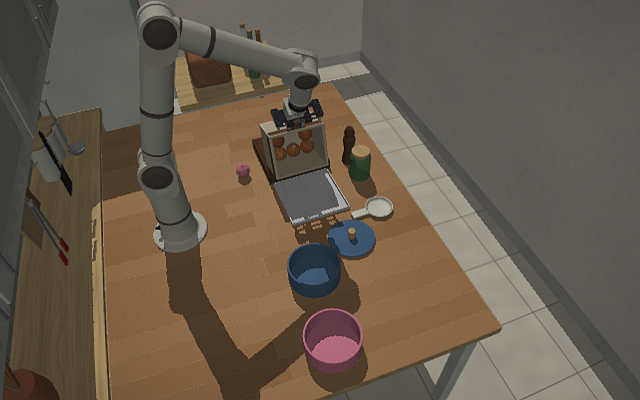

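View pics/t3.png

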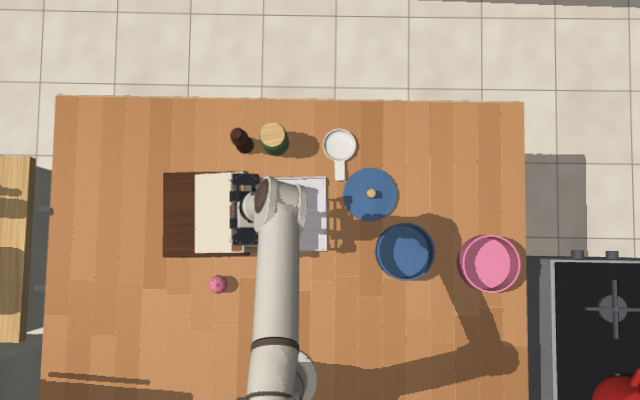

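Crock is at about 75°, edge still on the block, onions still inside. I'll go on slowly to 90°, checking at each step.

```bash
python3 - <<'E'
from h import *
for i,t in enumerate([78,80,82,84,86,87,88,89]):
    P,q=toolpose(np.radians(t)); manip.servo_line(P,q,vel=.03)
    f=manip.current_force(); print(t,f.round(1),(manip.current_tool_pos()-P).round(4),round(manip.current_finger_gap(),4),manip.current_clock())
    if np.abs(f).max()>35: print('stop');break
manip.sleep(1)
im,_=snap('side'); cv2.imwrite('pics/s4.png',cv2.resize(im[80:260,200:420],None,fx=3,fy=3))
E
```

```text
78 [  4.5   1.5 -11.6] [0.0001 0.0004 0.0002] 0.0398 13.4167
80 [  4.7   1.8 -10.7] [0.     0.0001 0.0001] 0.0394 13.8583
82 [  4.3   0.6 -13.7] [-0.     -0.0002 -0.0001] 0.0399 14.3
84 [  2.2   0.7 -11.5] [-0.     -0.0006 -0.0003] 0.0398 14.7417
86 [  2.5   0.9 -10.4] [-0.0001 -0.0002 -0.0001] 0.0398 15.1833
87 [ 2.4  1.5 -9.5] [-0.0001 -0.      0.    ] 0.0396 15.475
88 [ 1.5  1.5 -9.4] [-0.0001 -0.0003 -0.0001] 0.0394 15.7667
89 [ 0.6  1.1 -9.4] [-0.0001 -0.0004 -0.0002] 0.0399 16.0583
```

View pics/s4.png

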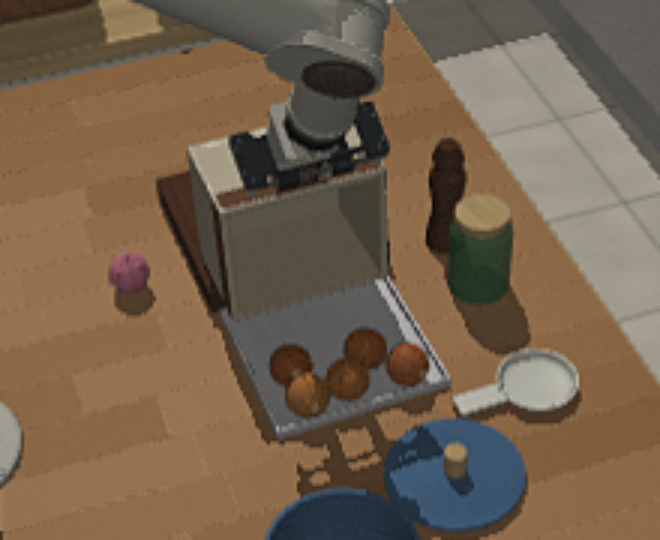

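All five onions are in the tray and the crock is empty. Rocking it back now.

```bash
python3 - <<'E'
from h import *
L=list(range(86,10,-4))+[8,6,5,4,3,2,1,0.5,0]
for i,t in enumerate(L):
    P,q=toolpose(np.radians(t)); manip.servo_line(P,q,vel=.08 if t>10 else .02)
    f=manip.current_force(); print(t,f.round(1),(manip.current_tool_pos()-P).round(4),round(manip.current_finger_gap(),4),manip.current_clock())
    if np.abs(f).max()>35: print('stop');break
im,_=snap('side'); cv2.imwrite('pics/s5.png',cv2.resize(im[80:260,200:420],None,fx=3,fy=3))
E
```

```text
86 [ 0.3 -1.5 -8.8] [-0.0001 -0.0003  0.    ] 0.04 17.425
82 [-0.9 -3.2 -4.7] [-0.     -0.0003  0.0003] 0.0396 17.7917
78 [-3.4 -3.9  0.9] [ 0.0001 -0.0004  0.0005] 0.0394 18.1583
74 [-3.3 -4.   3.5] [ 0.0002 -0.0005  0.0007] 0.0399 18.525
70 [-4.4 -3.6  7.2] [ 0.0003 -0.0003  0.001 ] 0.0398 18.8917
66 [-4.2 -3.7  8.4] [0.0003 0.0003 0.0012] 0.0396 19.2583
62 [-4.  -2.2  7.7] [0.0003 0.0009 0.0015] 0.0399 19.625
58 [-3.4 -0.5  8.3] [0.0003 0.0013 0.0016] 0.0399 19.9917
54 [-3.4  1.1  9.9] [0.0003 0.0018 0.0017] 0.0399 20.3583
50 [-3.   2.9  8.8] [0.0004 0.0023 0.0017] 0.0395 20.725
46 [-2.2  4.1  7.7] [0.0003 0.0028 0.0016] 0.0397 21.0917
42 [-1.7  5.   7.6] [0.0005 0.0032 0.0016] 0.0402 21.4583
38 [-1.8  6.3  4.8] [0.0005 0.0036 0.0015] 0.0398 21.825
34 [-0.7  6.5  4.4] [0.0005 0.0039 0.0013] 0.0397 22.1917
30 [0.4 7.7 3.9] [0.0005 0.0042 0.0011] 0.0396 22.5583
26 [0.2 8.  2.4] [0.0005 0.0044 0.001 ] 0.0399 22.925
22 [-0.3  8.7  1.9] [0.0003 0.0047 0.0007] 0.0396 23.2917
18 [0.5 9.5 1.4] [0.     0.0048 0.0004] 0.0398 23.6583
14 [-0.7 10.2  0.4] [-0.0003  0.005   0.    ] 0.0398 24.025
8 [ 0.4 10.5 -1.8] [-0.0003  0.0045  0.0002] 0.0397 25.4917
6 [-0.5  9.7 -1.8] [-0.0003  0.0046 -0.0001] 0.0395 26.0833
5 [ 0.4 10.4 -2.7] [-0.0003  0.0046 -0.0002] 0.0395 26.45
4 [ 0.3  9.6 -2. ] [-0.0004  0.0046 -0.0003] 0.0395 26.8167
3 [ 0.5 10.  -1.8] [-0.0004  0.0046 -0.0003] 0.0396 27.1833
2 [ 0.3  9.4 -2.4] [-0.0003  0.0046 -0.0004] 0.0397 27.55
1 [ 1.  10.3 -2.8] [-0.0003  0.0046 -0.0004] 0.04 27.9167
0.5 [ 0.4 10.1 -3.8] [-0.0003  0.0045 -0.0003] 0.0397 28.175
0 [-3.   5.4  7.9] [-0.0003  0.0034  0.0015] 0.0397 28.4333
```

View pics/s5.png

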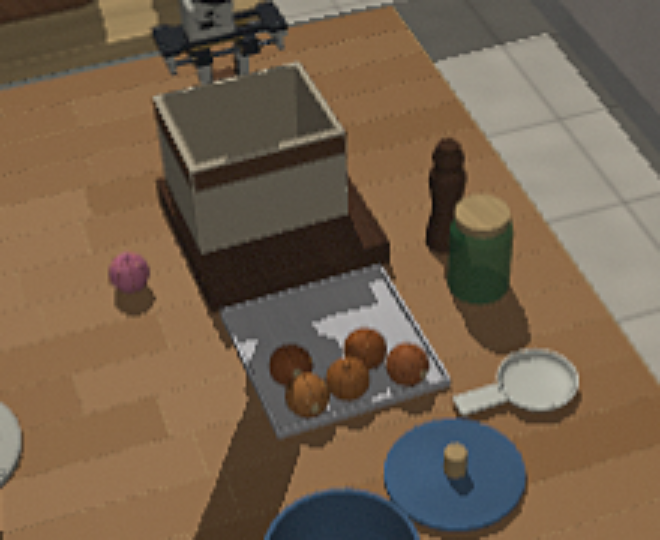

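The crock is back upright: Fz changed to +7.9 N as it seated. Releasing it and locating the onions.

```bash
python3 - <<'E'
from h import *
effector.open_jaws(); print(manip.current_force())
p=manip.current_tool_pos(); manip.servo_line(p+[0,0,.1],vel=.2)
manip.move_pose([.45,.36,.42],down(YAW))
im,cal=snap('top','t6'); cv2.imwrite('pics/t6c.png',cv2.resize(im[120:300,130:450],(800,450)))
print(manip.current_clock())
E
```

```text
[-0.17860168 -0.63708097 -0.35759709]
30.8917
```

View pics/t6c.png

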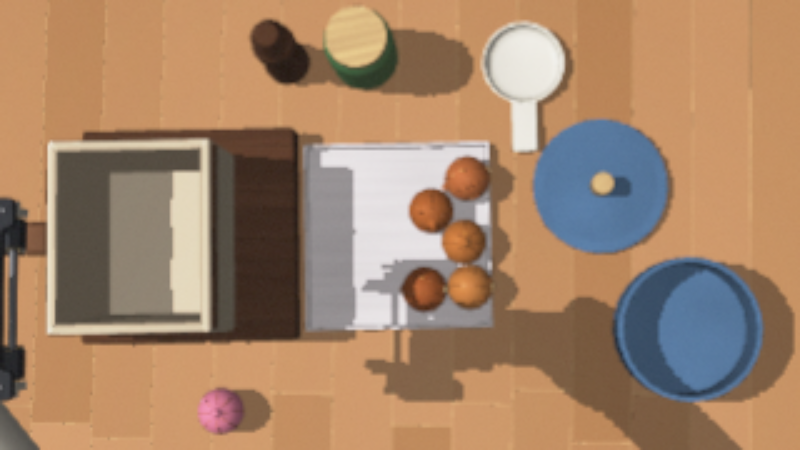

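```bash
cat >> h.py <<'E'
def onions(im,cal,z=.033,roi=None,save=None):
    S=4; big=cv2.resize(im,None,fx=S,fy=S,interpolation=cv2.INTER_CUBIC)
    hsv=cv2.cvtColor(big,cv2.COLOR_BGR2HSV); m=((hsv[...,0]<22)&(hsv[...,1]>135)).astype(np.uint8)
    if roi is not None:
        k=np.zeros_like(m); x0,y0,x1,y1=[S*v for v in roi]; k[y0:y1,x0:x1]=1; m*=k
    m=cv2.morphologyEx(m,cv2.MORPH_OPEN,np.ones((5,5)))
    m=cv2.morphologyEx(m,cv2.MORPH_CLOSE,np.ones((9,9)))
    d=cv2.distanceTransform(m,cv2.DIST_L2,5); out=[]
    dd=d.copy()
    for _ in range(8):
        v=dd.max()
        if v<5.5*S: break
        ys,xs=np.where(dd>v-.8); 
        y,x=np.unravel_index(dd.argmax(),dd.shape); sel=np.hypot(xs-x,ys-y)<8
        x,y=xs[sel].mean(),ys[sel].mean()
        out.append(((x+.5)/S-.5,(y+.5)/S-.5,v/S)); cv2.circle(dd,(int(x),int(y)),13*S,0,-1)
    if save:
        for o in out: cv2.circle(big,(int(o[0]*S+2),int(o[1]*S+2)),int(9*S),(0,255,0),1)
        x0,y0,x1,y1=[S*v for v in roi]; cv2.imwrite(f'pics/{save}.png',big[y0:y1,x0:x1])
    P=toplane(cal,[o[:2] for o in out],z) if out else np.zeros((0,3))
    return out,P
E
python3 - <<'E'
from h import *
im=cv2.imread('pics/t6.png'); cal=viewer.get_calibration('top')
o,P=onions(im,cal,roi=(245,165,345,265),save='on1')
for a,b in zip(o,P): print(np.round(a,1),b.round(4))
# dish rim from both views, outer contour of blue, convex upper part
for n,f,c0,r in (('top','t6',(405,250),40),('side','s5',None,None)):
    if n=='side': im,cal=snap('side','s6')
    hsv=cv2.cvtColor(im,cv2.COLOR_BGR2HSV)
    b=((abs(hsv[...,0].astype(int)-106)<8)&(hsv[...,1]>80)).astype(np.uint8)
    cs=cv2.findContours(b,cv2.RETR_EXTERNAL,cv2.CHAIN_APPROX_NONE)[0]
    for c in sorted(cs,key=cv2.contourArea)[-3:]:
        x,y,w,h=cv2.boundingRect(c); print(n,x,y,w,h, cv2.contourArea(c))
E
```

```text
[317.6 234.2   7.9] [ 0.4795 -0.1019  0.033 ]
[302.  203.9   7.9] [ 0.5791 -0.0486  0.033 ]
[315.  216.2   7.9] [ 0.5389 -0.0923  0.033 ]
[299.3 235.2   7.9] [ 0.4752 -0.0416  0.033 ]
[316.3 191.    7.8] [ 0.6227 -0.0952  0.033 ]
top 344 168 53 53 2104.0
top 376 223 59 57 2538.5
side 242 33 1 1 0.0
side 70 182 2 2 0.5
side 287 220 88 78 3609.0
```

View pics/on1.png

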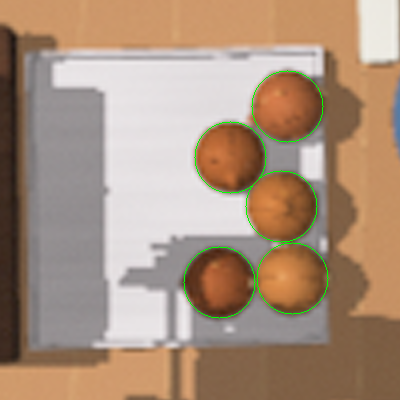

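```bash
python3 - <<'E'
import cv2
im=cv2.imread('pics/s6.png'); cv2.imwrite('pics/s6c.png',cv2.resize(im[200:310,270:400],None,fx=5,fy=5,interpolation=cv2.INTER_CUBIC))
im=cv2.imread('pics/t6.png'); cv2.imwrite('pics/t6d.png',cv2.resize(im[215:290,365:445],None,fx=8,fy=8,interpolation=cv2.INTER_CUBIC))
E
```

```text
(no output)
```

View pics/s6c.png

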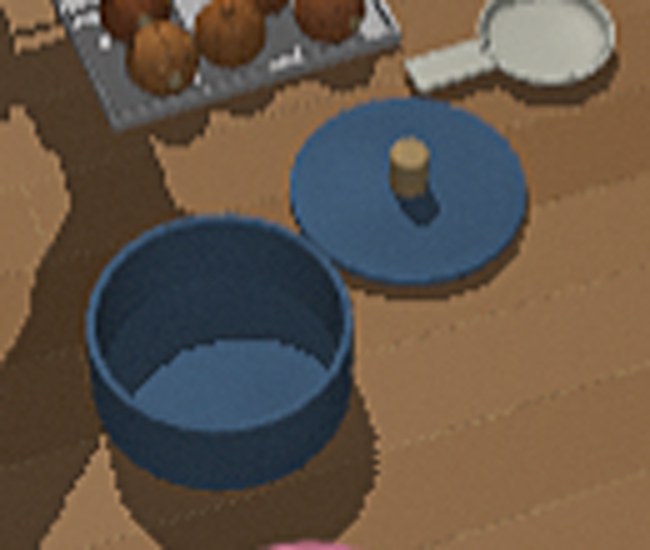

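View pics/t6d.png

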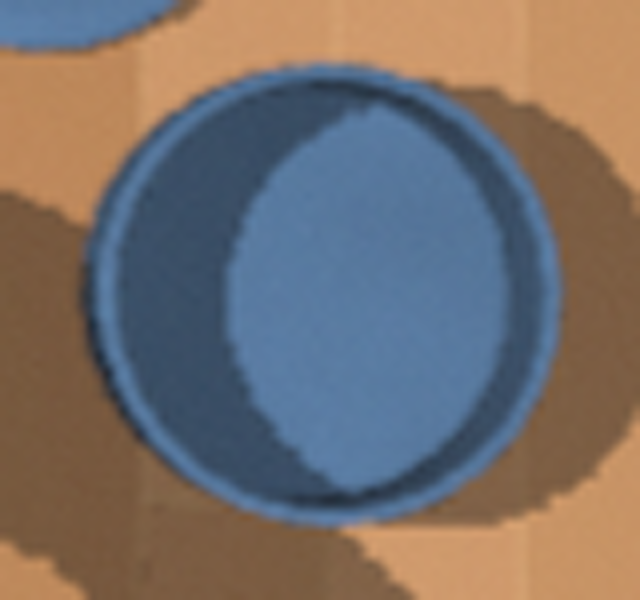

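Five onions found, at top pixels (317,191), (302,204), (315,216), (299,235) and (318,234). Blue dish rim centre is at about (405.6,251.3).

```bash
python3 - <<'E'
from h import *
ct=viewer.get_calibration('top'); cs=viewer.get_calibration('side')
g=lambda p:np.array(p)/8+[364.5+1/16,214.5+1/16]
P=toplane(ct,g([[95,294],[562,294],[328,62],[328,527]]),.08); print(P.round(4)); 
c=np.array([(P[2,0]+P[3,0])/2,(P[0,1]+P[1,1])/2]);print(c)
a=np.linspace(0,2*np.pi,200); ring=np.c_[c[0]+.093*np.cos(a),c[1]+.093*np.sin(a),0*a+.08]
q=(proj(cs,ring)-[270,200])*5; print('pred side L,R,T',q.min(0),q.max(0),'obs 88 213 / 353')
E
cat >> h.py <<'E'
E
```

```text
[[ 0.4267 -0.2916  0.08  ]
 [ 0.4297 -0.4783  0.08  ]
 [ 0.5211 -0.3844  0.08  ]
 [ 0.3357 -0.3851  0.08  ]]
[ 0.4283937  -0.38492487]
pred side L,R,T [ 82.46806461 209.15619188] [350.84144632 429.33097433] obs 88 213 / 353
```

```bash
cat >> h.py <<'E'
DC=np.array([.4285,-.385])
def clear(c,yaw,others):
    u=np.array([np.cos(yaw),np.sin(yaw)]); v=np.array([-u[1],u[0]]); m=1.
    for o in others:
        d=np.asarray(o)[:2]-c; a,b=abs(d@u),abs(d@v)
        dx=max(46-1000*a,1000*a-65,0); dy=max(1000*b-9.5,0); m=min(m,(np.hypot(dx,dy)-30)/1000)
    return m
def bestyaw(c,others):
    Y=np.radians(np.arange(-90,90,5)); v=[clear(c,y,others) for y in Y]
    k=max(range(len(Y)),key=lambda i:min(v[i],.012)-.001*abs(Y[i])); return Y[k],v[k]
def goto(P,yaw):
    # choose the half turn with the smaller joint motion
    q0=manip.current_q(); best=None
    for y in (yaw,yaw+np.pi):
        j=manip.solve_ik(P,down(y))
        if j is None: continue
        d=np.abs(np.array(j)-q0).max()
        if best is None or d<best[0]: best=(d,y)
    manip.move_pose(P,down(best[1])); return best[1]
def pick(c,yaw,z=.023,f=15):
    goto(np.r_[c,.14],yaw); manip.servo_line(np.r_[c,z],vel=.2)
    effector.close(f); g=manip.current_finger_gap(); manip.servo_line(np.r_[c,.17],vel=.25); return g,manip.current_finger_gap()
def drop(phi,r=.052,z=.083):
    c=DC+r*np.array([np.cos(phi),np.sin(phi)])
    goto(np.r_[c,.17],phi+np.pi/2); manip.servo_line(np.r_[c,z],vel=.2); manip.sleep(.2); effector.open_jaws(); manip.servo_line(np.r_[c,.17],vel=.25)
E
python3 - <<'E'
from h import *
im=cv2.imread('pics/t6.png'); cal=viewer.get_calibration('top')
o,P=onions(im,cal,roi=(245,165,345,265))
for i in range(5):
    print(P[i].round(3),bestyaw(P[i,:2],[P[j,:2] for j in range(5) if j!=i]))
E
```

```text
[ 0.48  -0.102  0.033] (np.float64(-0.6981317007977318), np.float64(0.004124854735741884))
[ 0.579 -0.049  0.033] (np.float64(0.0), np.float64(0.004702781159013177))
[ 0.539 -0.092  0.033] (np.float64(-1.3089969389957472), np.float64(0.008902392764241781))
[ 0.475 -0.042  0.033] (np.float64(0.3490658503988659), np.float64(0.014417088999309123))
[ 0.623 -0.095  0.033] (np.float64(0.6981317007977318), np.float64(0.016648263869803424))
```

```bash
python3 - <<'E'
from h import *
print(pick(np.array([.4752,-.0416]),.349)); drop(np.radians(180))
manip.move_pose([.45,-.1,.4],manip.current_tcp_rot())
im,cal=snap('top','t7'); cv2.imwrite('pics/t7c.png',cv2.resize(im[165:290,245:445],None,fx=4,fy=4))
o,P=onions(im,cal,z=.038,roi=(370,215,440,290)); print(o,P,[ (np.linalg.norm(p[:2]-DC)*1000,np.degrees(np.arctan2(*(p[:2]-DC)[::-1]))) for p in P])
print(manip.current_clock())
E
```

```text
(0.0591458938271297, 0.05928253535368678)
[(np.float64(403.5625), np.float64(266.46875), np.float32(8.044574))] [[ 0.3782175  -0.38532118  0.038     ]] [(np.float64(50.283522548571206), np.float64(-179.63403059148402))]
39.6167
```

View pics/t7c.png

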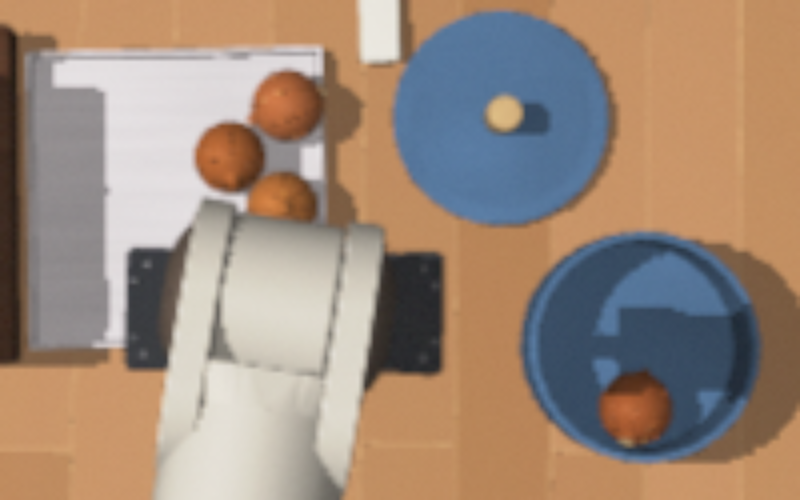

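The dropped onion stayed at the wall (R = 50 mm, 180°). Continuing the same way.

```bash
cat >> h.py <<'E'
def look(name):
    manip.move_pose([.42,.33,.40],down(YAW)); im,cal=snap('top',name)
    _,T=onions(im,cal,z=.033,roi=(200,120,345,300),save=name+'c'); _,D=onions(im,cal,z=.038,roi=(370,215,440,290),save=name+'d')
    for p in D: d=p[:2]-DC; print('  dish',p.round(3),(np.linalg.norm(d)*1000).round(1),np.degrees(np.arctan2(d[1],d[0])).round(0)%360)
    print('  table',T[:,:2].round(3).tolist(),'t',manip.current_clock()); return T,D
def nextone(T,phi):
    r=[(bestyaw(t[:2],[u[:2] for u in T if u is not t]),t) for t in T]
    (y,c),t=max(r,key=lambda v:v[0][1]); print('pick',t.round(3),y,c); g=pick(t[:2],y); print(g)
    if min(g)<.05: print('MISSED'); effector.open_jaws(); return
    drop(np.radians(phi))
E
python3 - <<'E'
from h import *
T,D=look('t8')
nextone(T,252)
T,D=look('t9')
E
```

```text
dish [ 0.378 -0.385  0.038] 50.3 180.0
  table [[0.479, -0.101], [0.623, -0.095], [0.579, -0.049], [0.539, -0.092]] t 41.25
pick [ 0.623 -0.095  0.033] 0.6981317007977318 0.016
(0.05900835184793588, 0.059215408876517564)
  dish [ 0.374 -0.384  0.038] 54.1 179.0
  dish [ 0.413 -0.435  0.038] 52.0 253.0
  table [[0.479, -0.101], [0.579, -0.049], [0.539, -0.092]] t 51.6417
```

View pics/t9.png

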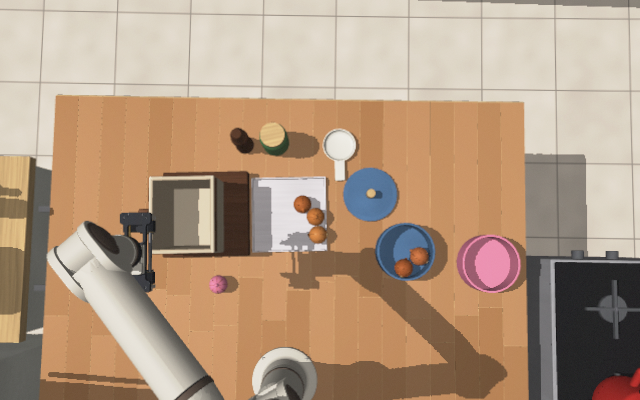

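```bash
python3 - <<'E'
from h import *
im=cv2.imread('pics/t9.png'); cal=viewer.get_calibration('top')
_,T=onions(im,cal,z=.033,roi=(200,120,345,300))
nextone(T,108)
T,D=look('t10')
if len(D)==3 and len(T)==2:
    nextone(T,324); T,D=look('t11')
E
```

```text
pick [ 0.479 -0.101  0.033] -0.8726646259971648 0.014547386966712842
(0.05925931621191985, 0.05881662629150464)
  dish [ 0.375 -0.384  0.038] 53.7 179.0
  dish [ 0.414 -0.435  0.038] 51.8 253.0
  dish [ 0.414 -0.335  0.038] 51.7 107.0
  table [[0.579, -0.049], [0.539, -0.092]] t 61.3
pick [ 0.579 -0.049  0.033] -0.17453292519943295 0.01288123416888066
(0.05898099556841007, 0.059546145355527984)
  dish [ 0.375 -0.384  0.038] 53.7 179.0
  dish [ 0.413 -0.435  0.038] 51.8 253.0
  dish [ 0.472 -0.416  0.038] 52.9 325.0
  dish [ 0.414 -0.335  0.038] 51.9 107.0
  table [[0.538, -0.093]] t 71.4083
```

```bash
ls -t pics | head -3
```

```text
t11d.png
t11c.png
t11.png
```

```bash
python3 - <<'E'
from h import *
im=cv2.imread('pics/t11.png'); cal=viewer.get_calibration('top')
_,T=onions(im,cal,z=.033,roi=(200,120,345,300))
nextone(T,36)
T,D=look('t12')
im,c=snap('side'); cv2.imwrite('pics/s12.png',cv2.resize(im[190:310,250:410],None,fx=5,fy=5,interpolation=cv2.INTER_CUBIC))
E
```

```text
pick [ 0.538 -0.093  0.033] 0.0 0.016
(0.05883099490645282, 0.05936289398832795)
  dish [ 0.375 -0.384  0.038] 53.8 179.0
  dish [ 0.413 -0.435  0.038] 51.8 253.0
  dish [ 0.472 -0.416  0.038] 52.9 325.0
  dish [ 0.471 -0.354  0.038] 52.8 36.0
  dish [ 0.414 -0.335  0.038] 51.8 107.0
  table [] t 81.0333
```

View pics/t12d.png

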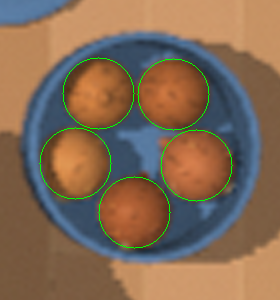

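View pics/s12.png

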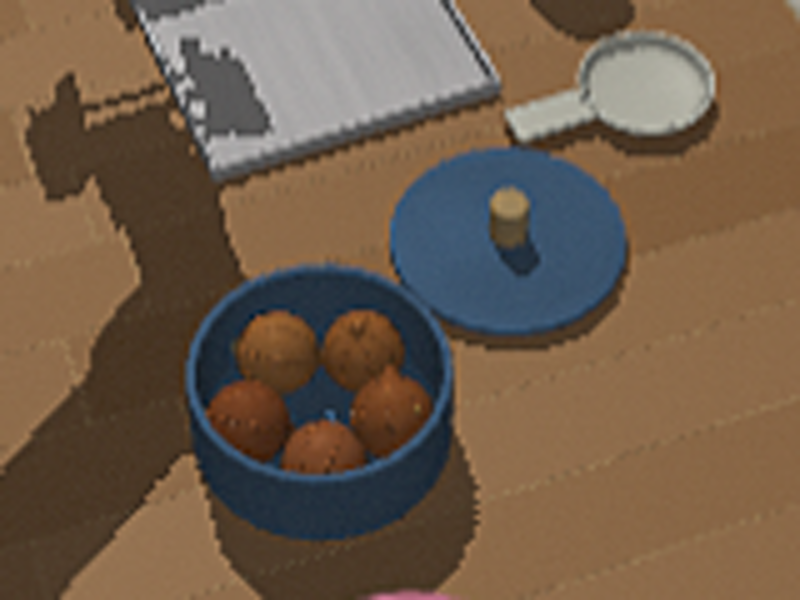

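View pics/t12.png

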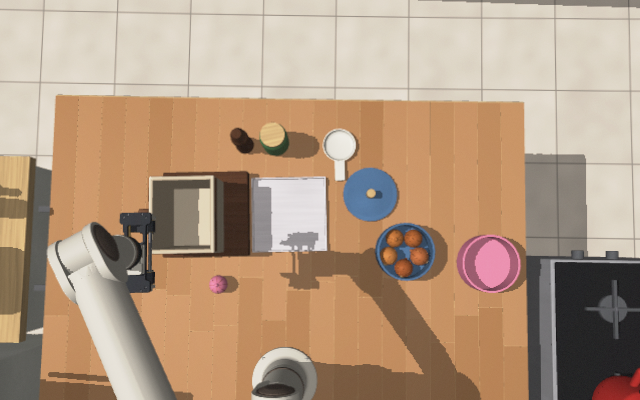

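All five onions lie in one ring (R = 52–54 mm, all on the floor) and the tray is empty. Next the lid.

```bash
python3 - <<'E'
from h import *
im=cv2.imread('pics/t12.png'); cal=viewer.get_calibration('top'); hsv=cv2.cvtColor(im,cv2.COLOR_BGR2HSV)
b=((abs(hsv[...,0].astype(int)-106)<8)&(hsv[...,1]>80)).astype(np.uint8); b[:, 398:]=0; b[222:]=0
c=max(cv2.findContours(b,cv2.RETR_EXTERNAL,cv2.CHAIN_APPROX_NONE)[0],key=cv2.contourArea)
L,r=circ(toplane(cal,c.reshape(-1,2),.014)); print('lid',L,r)
k=((hsv[...,0]>12)&(hsv[...,0]<26)&(hsv[...,2]>170)).astype(np.uint8); k[:, :360]=0;k[:,383:]=0;k[:183]=0;k[206:]=0
M=cv2.moments(k); kp=[M['m10']/M['m00'],M['m01']/M['m00']]; K=toplane(cal,[kp],.054)[0]; print(kp,M['m00'],K)
ims=cv2.imread('pics/s12.png')
cs=viewer.get_calibration('side'); print('pred side knob top', (proj(cs,[[L[0],L[1],.054]])-[250,190])*5)
c=(L+K[:2])/2
goto(np.r_[c,.16],np.pi/4*0); manip.servo_line(np.r_[c,.08],vel=.2); im,cw=snap('wrist','w13'); print(proj(cw,[[c[0],c[1],.054]]))
E
```

```text
lid [ 0.6175302  -0.27482755] 0.0871130435311213
[370.5740740740741, 192.72222222222223] 54.0 [ 0.61765327 -0.27364263  0.054     ]
pred side knob top [[506.21340976 199.81053502]]
[[318.53441418 236.10849327]]
```

View pics/w13.png

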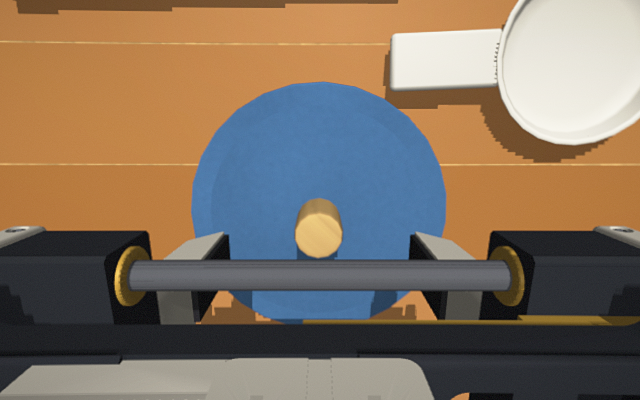

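Wrist view: the knob top is at (319,234) and I predicted (318.5,236), so the alignment is good. Grasping it.

```bash
python3 - <<'E'
from h import *
c=manip.current_tool_pos()[:2]; c=np.array([.6176,-.2740])
manip.servo_line(np.r_[c,.021],vel=.1); effector.close(30); print(manip.current_finger_gap(),manip.current_tool_pos(),manip.current_force())
manip.servo_line(np.r_[c,.16],vel=.15); print(manip.current_finger_gap(),manip.current_force())
q=manip.current_tcp_rot()
manip.servo_line(np.r_[DC,.16],q,vel=.15); manip.servo_line(np.r_[DC,.125],q,vel=.1); 
print(manip.current_tool_pos(),manip.current_clock())
im,_=snap('top'); cv2.imwrite('pics/t14.png',cv2.resize(im[205:300,345:465],None,fx=6,fy=6,interpolation=cv2.INTER_CUBIC))
im,_=snap('side'); cv2.imwrite('pics/s14.png',cv2.resize(im[190:310,250:410],None,fx=5,fy=5,interpolation=cv2.INTER_CUBIC))
E
```

```text
0.02978772176847905 [ 0.6175451  -0.27399673  0.02097781] [-0.44107048 -0.07018261 -0.69930839]
0.029806809945601184 [ 0.49019749  0.39938696 -4.3094562 ]
[ 0.42813085 -0.38485142  0.12441397] 89.0167
```

View pics/t14.png

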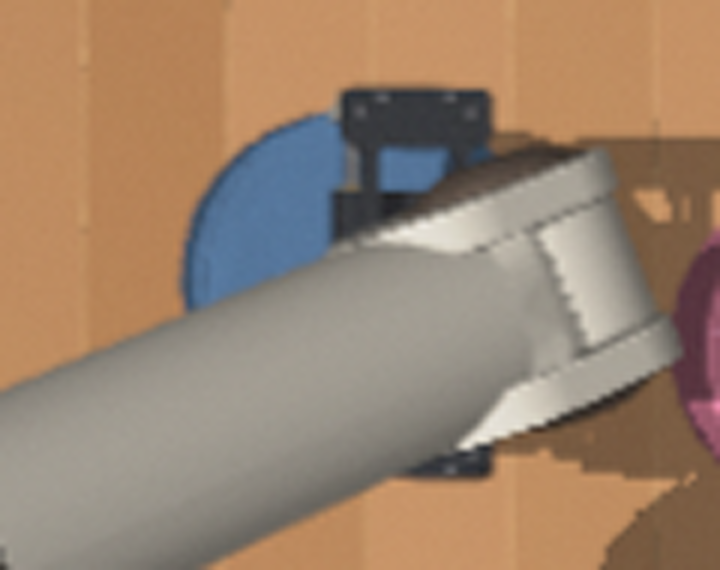

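View pics/s14.png

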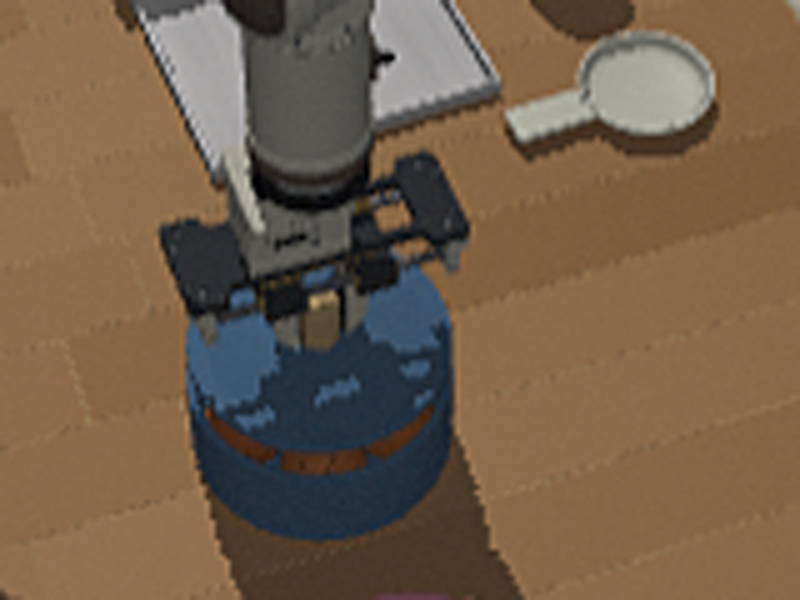

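Lid is centred over the dish. Lowering.

```bash
python3 - <<'E'
from h import *
for z in (.105,.1,.098,.096,.0952,.0945):
    manip.servo_line(np.r_[DC+[.0003,0],z],vel=.03); f=manip.current_force(); print(z,manip.current_tool_pos().round(4),f.round(1))
    if f[2]>6: break
effector.open_jaws(); manip.servo_line(np.r_[DC,.2],vel=.15)
manip.move_pose([.42,.33,.40],down(YAW)); print(manip.current_clock())
im,_=snap('top','t15f'); cv2.imwrite('pics/t15.png',cv2.resize(im[205:300,345:465],None,fx=6,fy=6,interpolation=cv2.INTER_CUBIC))
im,_=snap('side','s15f'); cv2.imwrite('pics/s15.png',cv2.resize(im[190:310,250:410],None,fx=5,fy=5,interpolation=cv2.INTER_CUBIC))
E
```

```text
0.105 [ 0.4288 -0.3852  0.1051] [-0.9 -0.8 -5. ]
0.1 [ 0.4287 -0.3848  0.0998] [ 0.3 -0.  -4.5]
0.098 [ 0.4287 -0.3849  0.0979] [ 0.4 -0.1 -4.5]
0.096 [ 0.4287 -0.3849  0.0959] [ 0.4 -0.8 -3.8]
0.0952 [ 0.4288 -0.385   0.0952] [ 0.   0.7 -4.3]
0.0945 [ 0.4288 -0.3851  0.0949] [-2.   1.5  1.8]
95.825
```

View pics/t15.png

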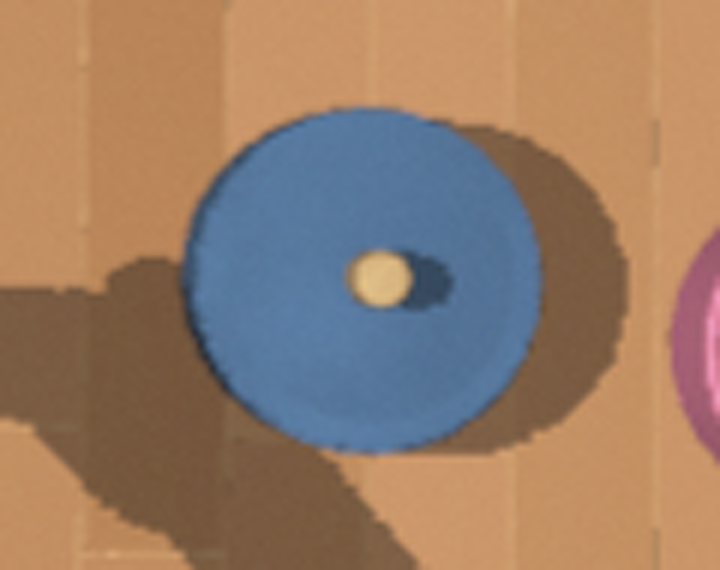

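View pics/s15.png

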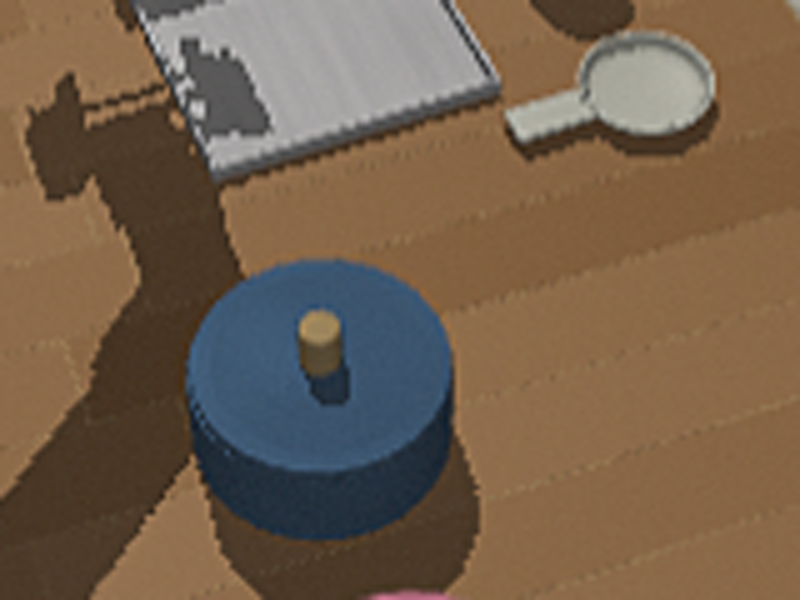

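View pics/s15f.png

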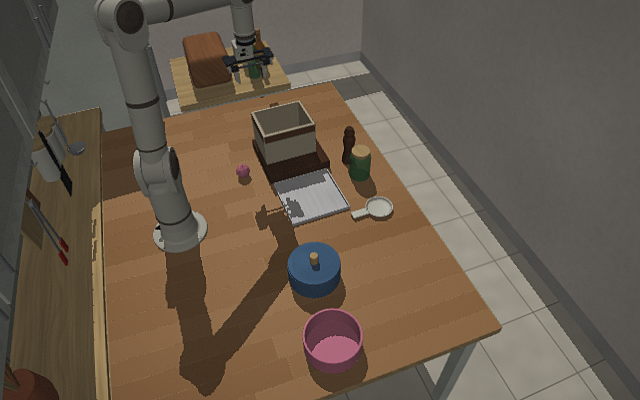

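```bash
python3 - <<'E'
from h import *
ct=viewer.get_calibration('top'); cs=viewer.get_calibration('side')
p=np.r_[DC,.128]; print('knob top pred', (proj(ct,[p])-[345,205]+.5)*6-.5,'obs 382,278;', (proj(cs,[p])-[250,190]+.5)*5-.5,'obs 320,328')
im=cv2.imread('pics/t15f.png'); hsv=cv2.cvtColor(im,cv2.COLOR_BGR2HSV)
b=((abs(hsv[...,0].astype(int)-106)<8)&(hsv[...,1]>80)&(hsv[...,2]>110)).astype(np.uint8)
c=max(cv2.findContours(b,cv2.RETR_EXTERNAL,cv2.CHAIN_APPROX_NONE)[0],key=cv2.contourArea)
print(circ(toplane(ct,c.reshape(-1,2),.088)))
cv2.imwrite('pics/t15k.png',cv2.resize(im[150:270,120:360],None,fx=3,fy=3))
manip.hand_in(); print(manip.current_clock())
E
```

```text
knob top pred [[381.58994185 280.89601667]] obs 382,278; [[316.7908297 325.4708725]] obs 320,328
(array([ 0.42871902, -0.38272517]), np.float64(0.08977531444885764))
the job is handed in; nothing more can be done
the job is handed in; nothing more can be done
```

View pics/t15k.png

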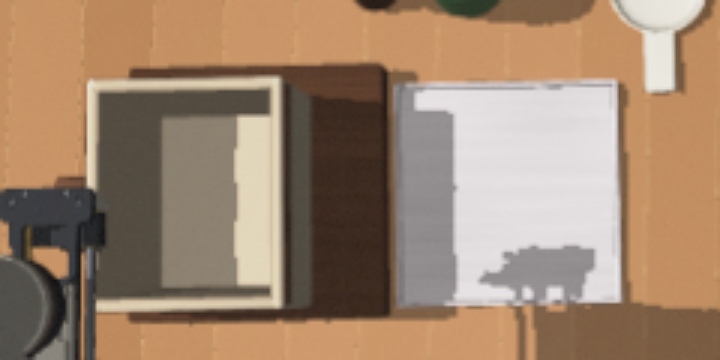

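The job is done and handed in at about 96 s of the 210 s allowed; no verdict is reported.

- **Crock:** I rocked it over on its base edge to 89°, holding it by the ear. All five onions rolled into the tray. I then eased it back upright in small steps. The wrist force stayed under about 21 N at every step I read, and the last picture shows it upright and empty on the block.
- **Onions:** Each one was taken from the tray and released just above the dish rim, so it dropped about 5 cm inside. All five ended in one ring on the floor, 52–54 mm from the centre. By their size that leaves them about 12 mm below the rim.
- **Lid:** It met the dish at the expected seated height, with the tool at 95 mm. In both views the knob is within about 1 px of where a level, seated lid should put it. A rough fit of the disc outline put its centre about 2 mm off the dish centre, inside the 5 mm clearance.
- **Left alone:** I did not touch the jar, spoon rest, pepper mill, pink dish or pink onion, and they look unmoved in the pictures.

No check failed, and I saw nothing get knocked aside. I judged the lid's levelness from pictures and contact height only.

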